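Close the flower press, pin it and keep it pressed shut

TASK

Fold the open wooden lid of the flower press down, take the press pin (straight round knob with a flat steel collar under it) from the pin stand and push it down through the hole in the lid into the hole in the base, until its collar sits on the lid. The sprung board inside pushes the lid up again, so push down until you feel the lid stop fully shut, and finish while still holding it pressed shut: do not let go. Leave the awl and the other things on the desk where they are.

Things in the scene. Friction and masses are not known exactly. Their poses are not given: they have to be found in the camera images.
- lid (a joint): lid hinge (rad): 0 shut, grows opening; starts 1.15 to 1.5, stop at 1.62. Lid: wooden board 160 mm along hinge x 200 x 14 mm thick, 0.3 to 0.5 kg, underside through the hinge axis. Stiff: stays put while steep, sinks once well lowered. A sprung board meets it at 0.075 rad (hole 13 mm high) and springs it back there if let go. Shutting fully takes 7 to 12 N down at its hole, then a hard stop
- hinge (a point): middle of the hinge axis, at the upper edge of the fixed press base, 45 mm above the desk. Press axes: x along the hinge, y from the lid's free edge towards the hinge, z up. The base is a wooden box 160 mm (x) by 200 mm (y) by 45 mm high; it spans y from -200 to 0 mm and x +-80 mm from this point
- base_hole (a point): mouth of the 13 mm pin hole (42 mm deep, chamfered) in the base's upper face, 45 mm above the desk, 180 mm from the hinge axis (y -180 mm), x 0; axes as the press
- lid_hole (a point): centre of the 15 mm through hole in the lid, at the lid's upper (outer) face, 180 mm from the hinge axis; moves with the lid, z is the outward normal of that face; lies 14 mm above base_hole when shut
- press_board (a point): centre of the sprung plywood board's upper face in the base (118 x 70 mm): 6 mm above the base's upper face until the lid presses it down
- pin_knob (a point): press pin, at the middle of its straight round wooden knob (20 mm across, 44 mm high), to grip from above; z runs up along the pin. The collar's upper face is 22 mm below this point, the shaft's end 77 mm below. The pin stands upright in one of the stand's two holes with its collar on the stand; 0.09 kg
- pin_collar (a point): centre of the underside of the pin's steel collar (30 mm across, 5 mm thick), 27 mm below pin_knob; below it is the 10 mm round steel shaft, 50 mm long with a tapered end
- pin_tip (a point): lower end of the pin's shaft, 77 mm below pin_knob
- stand: fixed wooden pin stand 130 (x) x 50 (y) x 60 mm high; origin at the centre of its underside; two holes on its top at x +-35 mm, one with the pin, one with the awl
- awl_handle (a point): awl (pear-shaped wooden handle up to 34 mm across, brass ferrule, no collar) in the other hole of the stand; point mid-handle, 25 mm below its top. Its top is 120 mm above the desk, to be left alone
- mug_mid (a point): white mug, 76 mm across, 90 mm high; point at its middle; to be left alone
- tape_mid (a point): cardboard tape roll lying flat, 80 mm across, 19 mm high; its centre; to be left alone
- glue_mid (a point): white glue bottle, 40 mm across, 100 mm high; its middle; to be left alone
- eraser_mid (a point): white eraser 45 x 22 x 13 mm lying flat; its centre; to be left alone
- stapler_mid (a point): grey and black stapler 130 x 36 x 48 mm; its centre; to be left alone
Not all that is in view belongs to the job. Leave any green or turquoise look-alike of the part that bears pin_knob alone.

How it is judged:
By the outcome, as a careful person would: the job done as asked, in the order asked, and still so for the second after the job is handed in, while the arm keeps its last pose, push and grip.
It also fails if it takes over 58 s, if anything falls off the work surface, if the arm or the gripper's body presses on something with over 40 N, if the wrist force passes 120 N, or if a joint passes its speed limit or range.

ROBOT

A 6-joint arm with a two-finger parallel gripper is mounted at the origin on the work surface. World frame = base frame: x ahead of the robot, y to its left, z up, the work surface at z = 0. Lengths are in m, angles in degrees, forces in N, time in s.
With the tool pointing down it reaches from about 0.375 to 0.825 m from the base axis. Payload 5.5 kg.
Tool frame: the origin (TCP) lies at the centre of the arm's flange, where the gripper is bolted on; the fingertips stand 173 mm ahead of it and the grasp point (between the pads) lies 155 mm ahead of it; z points along the fingers, y is the line along which they close (so a half turn about z gives the same grasp; the last joint's range is limited). The gripper opens to 85 mm and grips with 20 to 120 N. Pads are 22 mm wide; open, the fingers measure 114 mm over their backs; the gripper's body (76 mm by 85 mm) begins 54 mm behind the grasp point. The pads swing forward as they close: fully open they stand 13 mm farther back than shut.
Start: joints at [-72.193, 17.962, -2.699, 69.339, 0, 90], TCP at [0.183, -0.571, 0.405] pointing down, gripper open.
Joint ranges: [-152.73, 152.73], [-39.44, 99.34], [-58.76, 71.6], [-118.89, 123.64], [-81.53, 83.1], [-180, 180]. Speed limits (degrees/s): [136.94, 136.94, 172.46, 180, 180, 180].

INTERFACE

Orientations are given as [roll, pitch, yaw] about the fixed x, y, z axes, in that order (R = Rz(yaw) Ry(pitch) Rx(roll)).
In Python, from cell import * gives the robot as it stands. The module is installed in compiled form; this text tells all that it offers.
- The arm moves only by the tool send_rows, never from a script. Its argument "moves" is a list of rows, each a list of 7 numbers: the shift along the world's x, y, z in mm, then the turn, a rotation vector about the world's x, y, z in rad, then the finger opening in mm, from 0 to 85.4. A call has 1 to 20 rows; each row shifts and turns the commanded pose from where the row before left it; what a row does not reach is not made up. A row lasts 1/8 s, in which the tool goes at most 62.5 mm and 10.7 degrees, less where a joint would pass 70% of its speed; a pose out of reach is approached as far as the arm can. A call with a gripper value outside its range is refused whole. The fingers move at their own pace and stop on an object; "force" is the grip in N (left out, the last holds). Time passes only in rows, so rows that do not move let the fingers close. It gives the time, the measured TCP pose, the force, the opening and the grip force at its end, in the units of the state.
- read_state(): the state, without advancing time (a new reading comes with each control period).
- snapshot(name): name is "scene" or "top" or "wrist"; returns a dict with "frame" (400x640x3 uint8, blue, green, red), "mtx" (3x3 intrinsics, pixels), "k1" (the pictures are not rectified: a ray, as slopes to the right and down, at radius r is drawn at 1 + k1 r^2 times it, then the intrinsics apply), "rvec" (rotation vector, rad) and "tvec" (3), from world to camera coordinates, as OpenCV has them. Camera axes: x right, y down, z forward; pixel columns grow to the right and rows downward; lengths in m; the calibration is good to about 2 mm. A picture is of the moment at which its call begins. There is no depth.
- job_done(): hands the job in; it is judged then, once.
Trained networks look in a picture, given as the dict that the camera call returned (one of the last four; its "shot" number tells which), for a name from the list of things; names that differ only in an ending like _2 or _b are one class to them, and where a whole thing is asked for, a point or a joint stands for the part that bears it (a point fixed in the world has none). Each returns a list of dicts, best first, with "confidence" (0 to 1); they miss things now and then, are a little off and sometimes report something else, mostly with a low value. They report only what shows in the picture. A call takes as long as a camera call. They do not tell look-alikes from the thing itself.
- boxes_of(thing, picture): "location" ([x, y, z] in m, in world coordinates, good to about 4 mm: the middle of the surface that is visible of it).
- pinpoint(thing, picture): "location" ([x, y, z] in m, in world coordinates, good to about 4 mm: a listed point, or the origin of a listed thing).
The state is a dict: "clock": time; "joint_positions": joint angles; "dq": joint speeds; "joint_torque": joint torques, N m; "eef_pos": TCP position; "eef_rot": TCP orientation; "force": force on the tool from outside, world axes, zero at the start; "wrist_torque": the same for the moment, N m; "finger_gap": finger opening in m; "grip_force": force on a finger pad.
Only numpy, scipy, OpenCV 4.12 (cv2) and the standard library are available. Lean on these libraries where they do the work, as an engineer would, in place of code of your own. Each camera call takes 0.05 s, during which the arm holds its last target. There are 200 camera calls.

## Working session

There is one attempt and no reset: what is moved stays moved. The work goes in short steps, Python scripts to look and compute and a tool call to move; the robot and the scene stay as the last step left them, time stands still between calls to the robot, and variables do not carry over. Pictures are saved under pics/ and viewed, at most 10 in all, crops included, and the job is handed in when it is done.

Besides the shell and the picture viewer there is one more tool, called after "Emit:" as name(argument=value, ...) on one line, values as JSON. send_rows: Moves the arm, as the interface text tells. Its arguments: {"type":"object","properties":{"moves":{"type":"array"},"force":{"type":"number"}},"required":["moves"]}

```bash
mkdir -p pics; python3 - <<'E'
from cell import *
import cv2,numpy as np
ims=[]
for n in ["scene","top"]:
    s=snapshot(n); cv2.imwrite(f"pics/{n}0.png",s["frame"])
    for t in ["hinge","base_hole","lid_hole","pin_knob","pin_collar","stand","awl_handle","mug_mid","tape_mid","glue_mid","stapler_mid","eraser_mid"]:
        print(n,t,[(np.round(d["location"],3).tolist(),round(d["confidence"],2)) for d in pinpoint(t,s)[:3]])
s=read_state();print(s)
E
```

```text
scene hinge [([0.506, 0.183, 0.047], 0.89)]
scene base_hole [([0.515, 0.006, 0.047], 0.7)]
scene lid_hole [([0.509, 0.179, 0.226], 0.63), ([0.435, -0.257, 0.09], 0.37)]
scene pin_knob [([0.372, -0.188, 0.08], 0.72), ([0.43, -0.256, 0.089], 0.56), ([0.328, -0.249, 0.079], 0.48)]
scene pin_collar [([0.33, -0.246, 0.05], 0.56), ([0.433, -0.256, 0.059], 0.47), ([0.373, -0.191, 0.05], 0.47)]
scene stand [([0.471, -0.257, 0.0], 0.62), ([0.768, -0.11, 0.045], 0.42)]
scene awl_handle [([0.504, -0.26, 0.093], 0.61)]
scene mug_mid [([0.769, -0.108, 0.044], 0.74)]
scene tape_mid [([0.419, -0.088, 0.009], 0.74)]
scene glue_mid [([0.733, -0.357, 0.049], 0.56)]
scene stapler_mid [([0.33, 0.261, 0.022], 0.82), ([0.515, 0.004, 0.047], 0.27)]
scene eraser_mid [([0.514, 0.066, 0.05], 0.57), ([0.697, -0.201, 0.006], 0.47)]
top hinge [([0.503, 0.186, 0.048], 0.81), ([0.329, 0.259, 0.023], 0.46)]
top base_hole [([0.517, -0.002, 0.044], 0.72), ([0.505, 0.181, 0.224], 0.66)]
top lid_hole [([0.508, 0.183, 0.222], 0.82)]
top pin_knob [([0.329, -0.245, 0.071], 0.65), ([0.372, -0.19, 0.077], 0.39)]
top pin_col
[... 462 characters left out ...]
 0.006], 0.38)]
{'clock': 1.3, 'joint_positions': array([-7.21920885e+01,  1.79612359e+01, -2.69855233e+00,  6.93404703e+01,
        2.68744128e-03,  9.00014371e+01]), 'dq': array([ 0.01142174, -0.16449343, -0.01883133, -0.00228937, -0.00314163,
       -0.07207765]), 'joint_torque': array([ 1.47121827e-03, -5.39466012e+01,  3.40042377e+01,  1.47450839e-03,
        1.08943343e-04, -1.26878825e-05]), 'eef_pos': array([ 0.18349975, -0.57123962,  0.40471048]), 'eef_rot': array([-1.79999741e+02, -2.68743480e-03,  1.78064744e+01]), 'force': array([0.30485592, 0.38327248, 0.09059573]), 'wrist_torque': array([0.01080509, 0.04053718, 0.02103768]), 'grip_force': 0.0, 'finger_gap': 0.08538596262451195}
```

View pics/scene0.png

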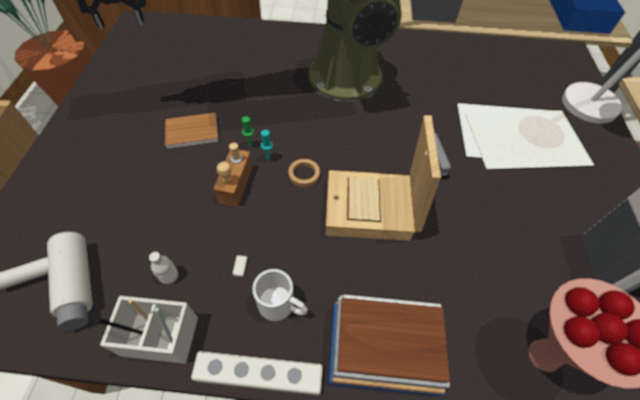

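View pics/top0.png

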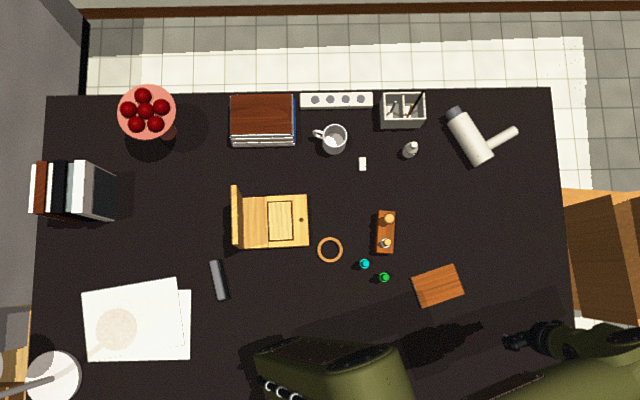

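The scene view shows the press with its lid upright (about 430,170) and the base hole at (336,198). The stand is at (233,175), with the collared pin in its far hole (235,153) and the awl at (224,172). The green and turquoise look-alikes are at (247,130) and (266,143). In the top view the pin is at (386,243), the awl at (389,218) and the lid at (236,217).

First I'll go over and behind the lid with the fingers closed.

Emit:
send_rows(moves=[[34,36,6,0,0,-0.051,0],[34,36,6,0,0,-0.051,0],[34,36,6,0,0,-0.051,0],[34,36,6,0,0,-0.051,0],[34,36,6,0,0,-0.051,0],[34,36,6,0,0,-0.051,0],[34,36,6,0,0,-0.051,0],[34,36,6,0,0,-0.051,0],[5,50,0,0,0,0,0],[5,50,0,0,0,0,0],[5,50,0,0,0,0,0],[5,50,0,0,0,0,0],[5,50,0,0,0,0,0],[5,50,0,0,0,0,0],[5,50,0,0,0,0,0],[5,50,0,0,0,0,0],[5,50,0,0,0,0,0],[5,50,0,0,0,0,0],[0,45,0,0,0,0,0],[0,0,0,0,0,0,0]])

```text
clock: 3.8
eef_pos: [0.5128, 0.0849, 0.4509]
eef_rot: [-172.2, 0.2, 7.1]
force: [-0.1, 0.3, -0.1]
finger_gap: 0.0001
grip_force: 0.0
```

Emit:
send_rows(moves=[[0,0,0,0,0,0,0],[0,25,0,0,0,0,0],[0,25,0,0,0,0,0]])

```text
clock: 4.18
eef_pos: [0.5175, 0.1067, 0.451]
eef_rot: [-170.9, 0.1, 9.0]
force: [0.7, 0.3, -0.1]
finger_gap: -0.0002
grip_force: 0.0
```

Emit:
send_rows(moves=[[0,0,0,0,0,0,0]])

```text
clock: 4.3
eef_pos: [0.5175, 0.107, 0.4507]
eef_rot: [-171.0, 0.1, 9.1]
force: [0.6, -0.9, 0.6]
finger_gap: 0.0004
grip_force: 0.0
```

```bash
python3 - <<'E'
from cell import *
s=read_state()
for k in ["joint_positions","dq","eef_pos","eef_rot"]: print(k,s[k].round(3))
E
```

```text
joint_positions [  9.001   9.409  -7.92   72.81    9.04  179.943]
dq [-0.659 -0.205 -0.344  0.285 -0.797 -0.004]
eef_pos [0.518 0.107 0.451]
eef_rot [-1.7096e+02  1.3100e-01  9.0580e+00]
```

Emit:
send_rows(moves=[[0,0,0,0,0,0.18,0],[0,0,0,0,0,0.18,0],[0,0,0,0,0,0.18,0],[-3,31,0,-0.06,-0.05,0,0],[-3,31,0,-0.06,-0.05,0,0],[-3,31,0,0,0,0,0],[-3,31,0,0,0,0,0],[-3,31,0,0,0,0,0],[0,0,0,0,0,0,0]])

```text
clock: 5.42
eef_pos: [0.502, 0.2629, 0.4505]
eef_rot: [-179.9, 0.2, 40.1]
force: [0.7, 0.1, -1.3]
finger_gap: -0.0001
grip_force: 0.0
```

Emit:
send_rows(moves=[[0,0,-40,0,0,0,0],[0,0,-40,0,0,0,0],[1,-31,0,0,0,0,0],[1,-31,0,0,0,0,0],[1,-13,-1,0,0,0,0],[1,-13,-1,0,0,0,0],[1,-12,-2,0,0,0,0],[1,-13,-4,0,0,0,0],[1,-12,-5,0,0,0,0],[1,-12,-6,0,0,0,0],[1,-11,-7,0,0,0,0],[1,-10,-8,0,0,0,0],[1,-10,-9,0,0,0,0],[1,-9,-10,0,0,0,0],[1,-8,-10,0,0,0,0],[0,-7,-11,0,0,0,0],[0,-6,-12,0,0,0,0]])

```text
clock: 7.55
eef_pos: [0.5153, 0.0629, 0.284]
eef_rot: [-179.9, 0.2, 39.9]
force: [-0.2, 0.5, 0.1]
finger_gap: -0.0001
grip_force: 0.0
```

```bash
python3 - <<'E'
from cell import *
import cv2,numpy as np
for n in ["scene","top"]:
    s=snapshot(n); cv2.imwrite(f"pics/{n}1.png",s["frame"])
    print(n,[(np.round(d["location"],3).tolist(),round(d["confidence"],2)) for d in pinpoint("lid_hole",s)[:3]])
E
```

```text
scene [([0.513, 0.001, 0.071], 0.91)]
top [([0.511, 0.0, 0.072], 0.56)]
```

View pics/scene1.png

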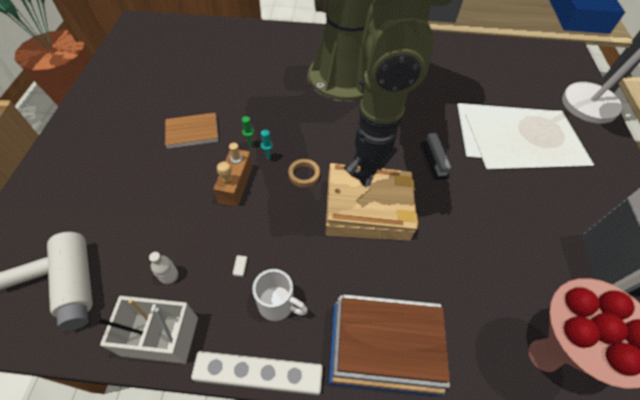

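The lid is folded down and rests on the sprung board, with its hole visible at (338,191). Next I'll move above the pin.

Emit:
send_rows(moves=[[0,0,40,0,0,0,55],[0,0,36,0,0,0,55],[-10,-40,0,0,0,-0.07,55],[-10,-40,0,0,0,-0.07,55],[-10,-40,0,0,0,-0.07,55],[-10,-40,0,0,0,-0.07,55],[-10,-40,0,0,0,-0.07,55],[-10,-40,0,0,0,0,55],[-11,-39,0,0,0,0,55],[-11,-39,0,0,0,0,55],[0,0,0,0,0,0,55]])

```text
clock: 9.12
eef_pos: [0.4331, -0.2566, 0.3614]
eef_rot: [180.0, 0.1, 19.7]
force: [0.3, 0.4, 0.2]
finger_gap: 0.055
grip_force: 0.0
```

```bash
python3 - <<'E'
from cell import *
import cv2,numpy as np
for n in ["wrist","scene"]:
    s=snapshot(n); cv2.imwrite(f"pics/{n}2.png",s["frame"])
    for t in ["pin_knob","pin_collar","awl_handle"]:
        print(n,t,[(np.round(d["location"],3).tolist(),round(d["confidence"],2)) for d in pinpoint(t,s)[:4]])
    for p in [(.433,-.255,.109),(.433,-.255,.087)]:
        x=cv2.Rodrigues(s["rvec"])[0]@np.array(p)+np.ravel(s["tvec"]);u=x[:2]/x[2];u=u*(1+s["k1"]*(u@u));print((s["mtx"]@[*u,1])[:2].round())
E
```

```text
wrist pin_knob [([0.329, -0.249, 0.075], 0.93), ([0.371, -0.186, 0.077], 0.86), ([0.438, -0.254, 0.085], 0.83), ([0.47, -0.26, -0.005], 0.67)]
wrist pin_collar [([0.434, -0.255, 0.064], 0.7), ([0.332, -0.253, 0.046], 0.66), ([0.37, -0.184, 0.053], 0.65)]
wrist awl_handle [([0.503, -0.259, 0.093], 0.86)]
[317. 207.]
[317. 199.]
scene pin_knob [([0.33, -0.243, 0.08], 0.65), ([0.371, -0.188, 0.078], 0.62), ([0.432, -0.252, 0.089], 0.57)]
scene pin_collar [([0.369, -0.19, 0.047], 0.66), ([0.434, -0.256, 0.058], 0.62), ([0.33, -0.247, 0.052], 0.59), ([0.77, -0.108, 0.045], 0.43)]
scene awl_handle [([0.506, -0.258, 0.091], 0.53)]
[232. 146.]
[234. 152.]
```

View pics/wrist2.png

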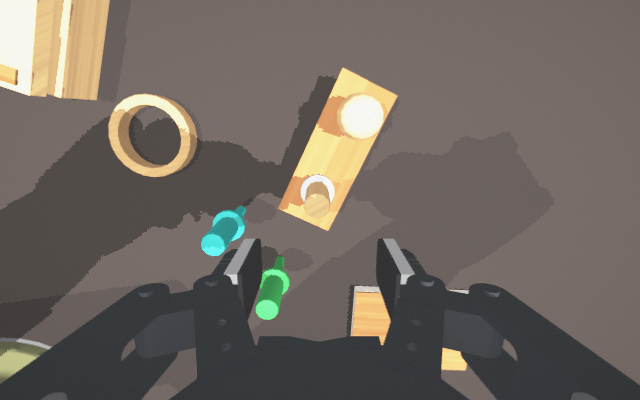

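The wrist view shows the wooden pin's knob top at (318,206), where the calibration puts it. The awl is at (361,115), and the turquoise and green pins sit to the lower left, clear of the fingers. I'll descend and grip.

Emit:
send_rows(moves=[[1,1,-40,0,0,0,55],[0,0,-40,0,0,0,55],[0,0,-25,0,0,0,55],[0,0,-13,0,0,0,55],[0,0,0,0,0,0,55],[0,0,0,0,0,0,5],[0,0,0,0,0,0,5],[0,0,0,0,0,0,5],[0,0,0,0,0,0,5],[0,0,0,0,0,0,5],[0,0,0,0,0,0,5]], force=70)

```text
clock: 10.9
eef_pos: [0.4349, -0.254, 0.2441]
eef_rot: [180.0, 0.1, 19.8]
force: [-0.2, 0.5, 5.2]
finger_gap: 0.018
grip_force: 68.1
```

Emit:
send_rows(moves=[[0,0,20,0,0,0,5],[0,0,35,0,0,0,5],[0,0,35,0,0,0,5],[0,0,28,0,0,0,5],[12,36,0,0,0,0,5],[12,36,0,0,0,0,5],[12,36,0,0,0,0,5],[12,36,0,0,0,0,5],[12,36,0,0,0,0,5],[12,36,0,0,0,0,5],[6,20,0,0,0,0,5],[0,0,0,0,0,0,5],[0,0,0,0,0,0,5]])

```text
clock: 12.52
eef_pos: [0.5121, -0.0181, 0.3608]
eef_rot: [-179.9, 0.2, 19.8]
force: [0.6, -0.4, -1.2]
finger_gap: 0.0184
grip_force: 69.2
```

```bash
python3 - <<'E'
from cell import *
import cv2,numpy as np
for n in ["wrist","scene","top"]:
    s=snapshot(n); cv2.imwrite(f"pics/{n}3.png",s["frame"])
    for t in ["lid_hole","hinge","pin_tip","pin_knob","pin_collar"]:
        print(n,t,[(np.round(d["location"],4).tolist(),round(d["confidence"],2)) for d in pinpoint(t,s)[:3]])
    f=s["frame"]
    for p in [(.512,.0005,.072)]:
        x=cv2.Rodrigues(s["rvec"])[0]@np.array(p)+np.ravel(s["tvec"]);u=x[:2]/x[2];u=u*(1+s["k1"]*(u@u));px=(s["mtx"]@[*u,1])[:2];print(px.round())
        a,b=px.astype(int)
        if n!="wrist": cv2.imwrite(f"pics/{n}3c.png",cv2.resize(f[max(0,b-75):b+35,max(0,a-60):a+60],None,fx=5,fy=5,interpolation=cv2.INTER_CUBIC))
E
```

```text
wrist lid_hole [([0.5117, 0.0011, 0.0713], 0.79)]
wrist hinge [([0.509, 0.182, 0.0446], 0.63)]
wrist pin_tip [([0.5119, -0.0178, 0.128], 0.55), ([0.5109, -0.0182, 0.1777], 0.22)]
wrist pin_knob [([0.5125, -0.0188, 0.2011], 0.97)]
wrist pin_collar [([0.5124, -0.0212, 0.1797], 0.98)]
[298. 187.]
scene lid_hole [([0.516, -0.0002, 0.0721], 0.85)]
scene hinge [([0.5051, 0.1812, 0.0438], 0.63), ([0.4203, -0.0897, 0.0101], 0.62)]
scene pin_tip [([0.37, -0.1914, -0.0], 0.69), ([0.5089, -0.0208, 0.1277], 0.67), ([0.3278, -0.2493, -0.0004], 0.53)]
scene pin_knob [([0.5114, -0.0167, 0.2062], 0.79), ([0.3724, -0.186, 0.078], 0.66), ([0.33, -0.2495, 0.0786], 0.64)]
scene pin_collar [([0.5097, -0.018, 0.1728], 0.63), ([0.3712, -0.1902, 0.0498], 0.6), ([0.3311, -0.2461, 0.0528], 0.45)]
[335. 191.]
top lid_hole []
top hinge [([0.5027, 0.1831, 0.0448], 0.63)]
top pin_tip []
top pin_knob [([0.3786, -0.1891, 0.0793], 0.56)]
top pin_collar [([0.3715, -0.1858, 0.0519], 0.6), ([0.3289, -0.2486, 0.0505], 0.41)]
[301. 219.]
```

View pics/wrist3.png

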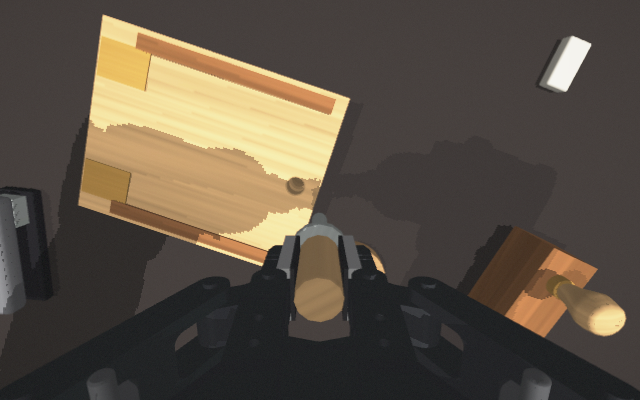

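```bash
cat > h.py <<'E'
import cv2,numpy as np
def proj(s,p):
    x=cv2.Rodrigues(s["rvec"])[0]@np.array(p)+np.ravel(s["tvec"]);u=x[:2]/x[2];u=u*(1+s["k1"]*(u@u));return (s["mtx"]@[*u,1])[:2]
def back(s,px,z):
    d=cv2.undistortPoints(np.array([[px]],float),s["mtx"],np.array([s["k1"],0,0,0]))[0,0]
    R=cv2.Rodrigues(s["rvec"])[0];c=-R.T@np.ravel(s["tvec"]);r=R.T@np.array([*d,1]);return c+r*(z-c[2])/r[2]
E
python3 - <<'E'
from cell import *
from h import *
w=snapshot("wrist");f=w["frame"]
print(back(w,(296,185.5),.072),"tip pred",proj(w,(.5121,-.0181,.1288)))
A=cv2.resize(f[150:250,260:360],None,fx=6,fy=6,interpolation=cv2.INTER_CUBIC)
cv2.imwrite("pics/w3c.png",A)
E
```

```text
[0.51306852 0.00348408 0.072     ] tip pred [320.03238081 216.26237751]
```

View pics/w3c.png

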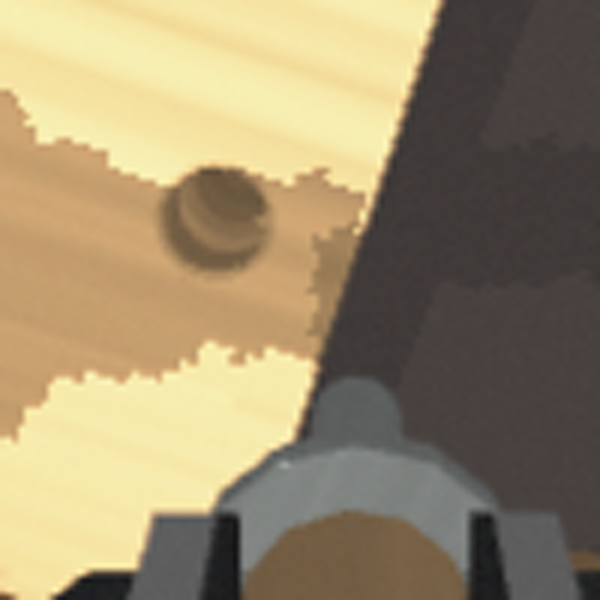

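The crop shows the hole centre at about (296,186) and the pin tip at about (319,217). The tip is where a straight pin should be, so the pin is held straight. I'll go over the hole with the tip just above the lid.

Emit:
send_rows(moves=[[1,10,-10,0,0,0,5],[0,10,-19,0,0,0,5],[0,0,-19,0,0,0,5],[0,0,0,0,0,0,5]])

```text
clock: 13.98
eef_pos: [0.5124, 0.003, 0.3109]
eef_rot: [-179.8, 0.3, 19.9]
force: [0.1, 0.4, -1.0]
finger_gap: 0.0182
grip_force: 69.1
```

```bash
python3 - <<'E'
from cell import *
from h import *
c=[]
p=read_state()["eef_pos"];tip=p-[0,0,.232]
for n,k in [("wrist",6),("scene",10)]:
    w=snapshot(n);f=w["frame"]
    print(n,"tip pred",proj(w,tip),[(np.round(d["location"],4).tolist(),round(d["confidence"],2)) for d in pinpoint("lid_hole",w)[:2]+pinpoint("pin_tip",w)[:1]])
    a,b=proj(w,tip).astype(int);h=240//k
    A=cv2.resize(f[b-h:b+h,a-h:a+h],(480,480),interpolation=cv2.INTER_CUBIC);print(a-h,b-h)
    c.append(A[:, :395])
cv2.imwrite("pics/c4.png",np.hstack(c))
E
```

```text
wrist tip pred [319.9659736  214.57003535] [([0.511, 0.0042, 0.0741], 0.87), ([0.5094, 0.0018, 0.0774], 0.88)]
279 174
scene tip pred [336.70119339 189.06838574] [([0.5119, 0.0003, 0.0723], 0.69), ([0.6928, -0.198, 0.0058], 0.32), ([0.3696, -0.1898, 0.0028], 0.68)]
312 165
```

View pics/c4.png

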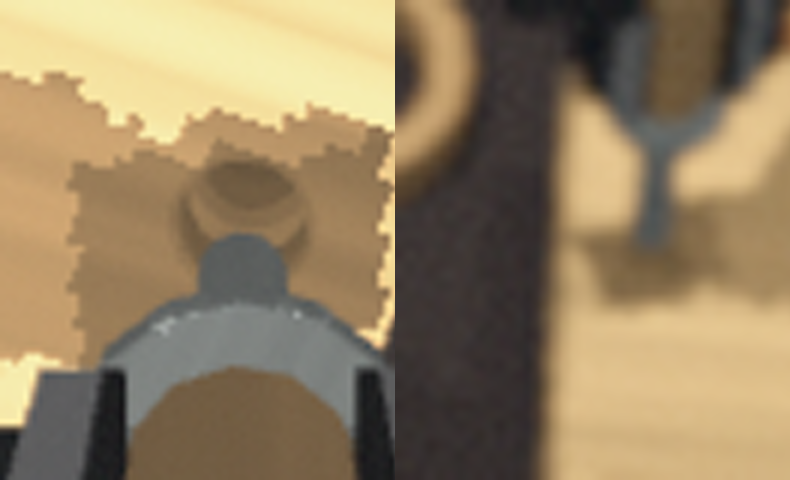

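```bash
python3 - <<'E'
from cell import *
from h import *
w=snapshot("wrist");p=read_state()["eef_pos"]
print(p,back(w,(320.2,210),.0725),proj(w,[p[0],p[1],.0725]))
# rim pixel extents for candidate hole centre
for dx,dy in [(0,0),(0,-.002),(.002,0)]:
    q=np.array([proj(w,[p[0]+dx+.0075*np.cos(t),p[1]+dy+.0075*np.sin(t),.0725]) for t in np.linspace(0,6.28,60)])
    print(dx,dy,((q.min(0)-[279,174])*6).round(),((q.max(0)-[279,174])*6).round())
E
```

```text
[0.51367779 0.00228566 0.31347525] [0.51534454 0.00227342 0.0725    ] [319.36953993 212.15037021]
0 0 [178. 167.] [307. 290.]
0 -0.002 [194. 172.] [323. 296.]
0.002 0 [183. 151.] [313. 275.]
```

In the wrist crop the hole sits about 2 mm ahead of the tip in x and is centred laterally. The scene crop shows the tip over the lid near its edge, which agrees. I'll correct by that much and go down in small steps.

Emit:
send_rows(moves=[[2,-1,0,0,0,0,5],[0,0,-6,0,0,0,5],[0,0,-6,0,0,0,5],[0,0,-6,0,0,0,5],[0,0,-4,0,0,0,5],[0,0,0,0,0,0,5]])

```text
clock: 15.08
eef_pos: [0.5151, 0.0013, 0.2903]
eef_rot: [-179.9, 0.2, 19.9]
force: [-0.1, 0.6, -0.8]
finger_gap: 0.0184
grip_force: 69.3
```

Tip is inside the lid hole and there's no contact force. I'll carry on into the base hole.

Emit:
send_rows(moves=[[0,0,-5,0,0,0,5],[0,0,-5,0,0,0,5],[0,0,-5,0,0,0,5],[0,0,-5,0,0,0,5],[0,0,0,0,0,0,5]])

```text
clock: 15.7
eef_pos: [0.5151, 0.0013, 0.2702]
eef_rot: [-179.9, 0.2, 19.9]
force: [0.2, 0.9, -1.8]
finger_gap: 0.0184
grip_force: 69.3
```

Emit:
send_rows(moves=[[0,0,-5,0,0,0,5],[0,0,-5,0,0,0,5],[0,0,-4,0,0,0,5],[0,0,-4,0,0,0,5],[0,0,0,0,0,0,5]])

```text
clock: 16.32
eef_pos: [0.5153, 0.0013, 0.2526]
eef_rot: [-179.9, 0.2, 19.9]
force: [-0.1, 1.4, -1.1]
finger_gap: 0.0186
grip_force: 69.5
```

Emit:
send_rows(moves=[[0,0,-3,0,0,0,5],[0,0,-3,0,0,0,5],[0,0,-2,0,0,0,5],[0,0,-1,0,0,0,5],[0,0,0,0,0,0,5]])

```text
clock: 16.95
eef_pos: [0.5155, 0.0013, 0.2445]
eef_rot: [-179.9, 0.1, 19.8]
force: [-3.6, 0.3, 7.1]
finger_gap: 0.0185
grip_force: 70.1
```

Spring load is building at 7 N. I'll go on in small steps to the hard stop.

Emit:
send_rows(moves=[[0,0,-1,0,0,0,5],[0,0,-1,0,0,0,5],[0,0,0,0,0,0,5]])

```text
clock: 17.32
eef_pos: [0.5154, 0.0013, 0.243]
eef_rot: [-179.9, 0.1, 19.8]
force: [-5.2, 0.3, 13.1]
finger_gap: 0.0187
grip_force: 70.8
```

Emit:
send_rows(moves=[[0,0,-1,0,0,0,5],[0,0,0,0,0,0,5]])

```text
clock: 17.58
eef_pos: [0.5154, 0.0013, 0.243]
eef_rot: [-180.0, 0.1, 19.8]
force: [-9.2, 0.8, 23.1]
finger_gap: 0.0183
grip_force: 71.8
```

Emit:
send_rows(moves=[[0,0,-1,0,0,0,5],[0,0,0,0,0,0,5]])

```text
clock: 17.82
eef_pos: [0.5154, 0.0013, 0.2428]
eef_rot: [-180.0, 0.1, 19.8]
force: [-11.7, 0.6, 31.9]
finger_gap: 0.0184
grip_force: 72.8
```

Emit:
send_rows(moves=[[-0.6,0,0.6,0,0,0,5],[0,0,0,0,0,0,5],[0,0,0,0,0,0,5]])

```text
clock: 18.2
eef_pos: [0.5152, 0.0013, 0.2429]
eef_rot: [-180.0, 0.0, 19.8]
force: [-7.9, 0.2, 23.9]
finger_gap: 0.0187
grip_force: 71.8
```

```bash
python3 - <<'E'
from cell import *
from h import *
s=snapshot("scene");print([(np.round(d["location"],4).tolist(),round(d["confidence"],2)) for t in ["lid_hole","pin_collar","pin_knob"] for d in pinpoint(t,s)[:3]])
a=cv2.resize(s["frame"][120:260,180:460],(790,395));cv2.imwrite("pics/end.png",a)
E
```

```text
[([0.5154, -0.0002, 0.0586], 0.96), ([0.3699, -0.1897, 0.0516], 0.72), ([0.3322, -0.2468, 0.0505], 0.71), ([0.5133, 0.0019, 0.0568], 0.7), ([0.5148, 0.0021, 0.0846], 0.67), ([0.3304, -0.2485, 0.0786], 0.61), ([0.3703, -0.1881, 0.0774], 0.54)]
```

View pics/end.png

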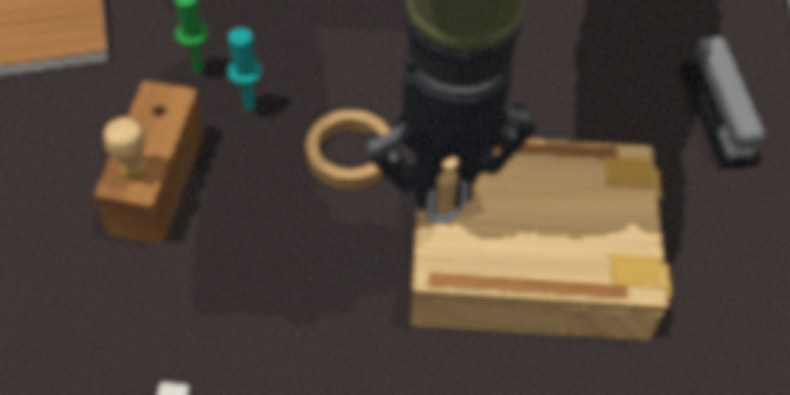

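The crop shows the lid flush on the base with the pin's collar on it at (447,205), still gripped. The awl is in the stand and the look-alikes haven't moved. The network puts the lid hole at 58.6 mm, against 59 mm when shut.

```bash
python3 -c "
from cell import *
print(job_done())"
```

```text
the job is handed in; nothing more can be done
None
```

The lid is shut, with the pin through it into the base and its collar on the lid; I handed the job in at about 18 s with the arm still gripping the pin and pressing down at about 24 N.

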